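Unlatch the torch and light the padlock

ROBOT

A 6-joint arm with a two-finger parallel gripper is mounted at the origin on the work surface. World frame = base frame: x ahead of the robot, y to its left, z up, the work surface at z = 0. Lengths are in m, angles in rad, forces in N, time in s.
With the tool pointing down it reaches from about 0.25 to 0.775 m from the base axis. Payload 4 kg.
Tool frame: the origin (TCP) lies between the finger pads; the fingertips stand 14 mm ahead of it and the grasp point (between the pads) lies 5 mm behind it (robot.nose_length is the distance from the TCP to the fingertips, in m); z points along the fingers, y is the direction in which the jaws open and shut (so a half turn about z gives the same grasp; the last joint's range is limited). The gripper opens to 94 mm and grips with 3 to 60 N. Pads are 16 mm wide; open, the fingers measure 119 mm over their backs; the gripper's body (75 mm by 177 mm) begins 78 mm behind the grasp point.
Start: joints at [1.028, 0.087, 1.371, -0, 1.684, -0.103], TCP at [0.234, 0.498, 0.22] pointing down, gripper open.
Joint ranges: [-3.1, 3.1], [-0.76, 2.03], [0.27, 2.55], [-1.08, 4.22], [0.17, 2.65], [-2.57, 2.57]. Speed limits (rad/s): [2.79, 2.79, 3.14, 3.14, 3.14, 3.14].

INTERFACE

Orientations are given as [roll, pitch, yaw] about the fixed x, y, z axes, in that order (R = Rz(yaw) Ry(pitch) Rx(roll)).
In Python, from bench import robot, eyes, finder gives the robot as it stands.
- The arm moves only by the tool play_rows, never from a script. Its argument "rows" is a list of rows, each an object with "linear": the shift along the tool's x, y, z in cm, a list of three; "spin": the turn about the tool's z in degrees. A call has 1 to 12 rows; each row shifts and turns the commanded pose from where the row before left it, along the tool's axes as they then stand; what a row does not reach is not made up. A row lasts 1/12 s, in which the tool goes at most 41.7 mm and 7.16 degrees, less where a joint would pass 70% of its speed; a pose out of reach is approached as far as the arm can. A call with a gripper value outside its range is refused whole. "claw" is the finger opening in cm, from 0 to 9.4, set as the call begins (left out, the last holds). The fingers move at their own pace and stop on an object; the grip force is fixed at half the most. Time passes only in rows, so rows that do not move let the fingers close. It gives the time, the measured TCP pose, the force and the opening at its end, in the units of the state.
- robot.get_obs(): the state, without advancing time (a new reading comes with each control period).
- eyes.snapshot(name): name is "side" or "top" or "wrist"; returns a dict with "frame" (480x640x3 uint8, red, green, blue), "fx", "fy", "cx", "cy" (pixels), "rvec" (rotation vector, rad) and "tvec" (3), from world to camera coordinates, as OpenCV has them; the wrist camera has in their place "mount" (4x4, takes a point from camera to tool coordinates, whose origin is the TCP and whose axes are the flange's). Camera axes: x right, y down, z forward; pixel columns grow to the right and rows downward; lengths in m; the calibration is good to about 2 mm. A picture is of the moment at which its call begins: read the wrist's pose just before it. There is no depth.
- robot.close_job(): hands the job in, once; it reports no verdict.
Trained networks look in a picture, given as the dict that the camera call returned (one of the last four; its "shot" number tells which), for a name from the list of things; names that differ only in an ending like _2 or _b are one class to them, and where a whole thing is asked for, a point or a joint stands for the part that bears it (a point fixed in the world has none). Each returns a list of dicts, best first, with "conf" (0 to 1); they miss things now and then, are a little off and sometimes report something else, mostly with a low value. They report only what shows in the picture. A call takes as long as a camera call.
- finder.silhouettes(picture, name): "pixels" (480x640 bool, what is visible of it) and "box" ([centre column, centre row, width, height] in pixels, round what is visible of it).
The state is a dict: "time": time; "joint_positions": joint angles; "qvel": joint speeds; "joint_torque": joint torques, N m; "tool_pos": TCP position; "ee_rot": TCP orientation; "wrist_force": force on the tool from outside, world axes, zero at the start; "wrist_torque": the same for the moment, N m; "width": finger opening in m.
Only numpy, scipy, OpenCV 4.12 (cv2) and the standard library are available. Lean on these libraries where they do the work, as an engineer would, in place of code of your own. Each camera call takes 0.05 s, during which the arm holds its last target. There are 200 camera calls.

TASK

Press the sprung release lever of the torch dock down until it clicks and stays down by itself. Then draw the torch out of its sloping pocket and finish holding it raised and level in the gripper, beam pointing straight at the padlock that hangs in the tube frame; do not put it down or let go. Do not force the torch against its catch, do not touch the padlock or its frame with it, and leave the other things on the table where they are.

Things in the scene. Friction and masses are not known exactly. Their poses are not given: they have to be found in the camera images.
- torch_grip (a point): Aluminium torch, 195 mm long, 0.22 to 0.37 kg. Point on its axis amid the bare round barrel (28 mm in diameter, bare from 72 to 150 mm from the tail), 120 mm from the tail, 75 mm from the lens: the place to grip. Axes: x from tail to lens (the beam), z to the side of the switch. At the start it leans in the dock, lens up and away from the robot, x 40 degrees above level, switch on top.
- torch_tail (a point): Centre of the torch's flat tail end, axes as torch_grip; at the start it stands on the floor of the pocket.
- pocket (a point): Centre of the mouth of the dock's pocket. Axes: z up, x level, the way the torch leans, y to the lever's side. The square pocket (33 mm wide inside, walls to 24 mm from the torch axis) holds the last 58 mm of the torch and slopes like it: draw the torch out along its own axis by at least 65 mm. A slim prop, 16 mm wide, stands under the barrel 138 mm from the tail.
- catch (a joint): Release lever and catch, one steel bell crank, rad: 0 up (catch across the torch, 3 mm before the switch), 0.60 fully down (catch swung aside to the lever's side, 35 to 85 mm from the torch axis, up to 137 mm above the table). A spring resists with about 6 N at the pad up to 0.40; past that it snaps down and a detent holds it at 0.60.
- catch_pad (a point): Top middle of the black 32 x 34 mm pad at the free end of the release lever, moving with it. It sticks out sideways, 89 mm along dock y from the hinge, which runs along dock x 50 mm above the table. The pad is 86 mm above the table when up; pressed straight down it snaps past about 48 mm and ends about 29 mm above the table.
- padlock (a point): Centre of a brass padlock body (44 mm wide, 38 mm high, 20 mm thick, 162 mm above the table) hanging fast from the middle of the crossbar of a steel tube frame (fixed; 200 mm wide, 229 mm high, tubes 28 mm, two posts 170 mm apart, base 120 x 220 mm) at the far side of the table. x is level, through the frame away from the robot; y along the crossbar.
- torch: The whole torch; origin at the centre of its tail end, axes as torch_grip. Head 44 mm in diameter over the last 33 mm before the lens; the switch is a black lug, 8 x 12 mm, 9 mm proud of the barrel, 62 to 70 mm from the tail.
- dock: Black charging dock bolted to the table, base 200 x 100 mm, with pocket, prop, lever and catch; origin at table height under its middle, axes as pocket. The pocket mouth is 16 mm behind (-x) and 82 mm above it.
- tape: Bystander: cardboard tape roll lying flat, 90 mm across, 48 mm high; origin under its centre.
- mug: Bystander: white mug, 80 mm across, 85 mm high; origin under its centre.
- stapler: Bystander: closed black stapler, 150 mm long, 46 mm high; origin under its centre.
- spare_lock: Bystander: loose brass padlock lying flat, 44 x 36 x 20 mm with a shackle; origin under its body.
- jar: Bystander: glass jar, 60 mm across, 75 mm high; origin under its centre.
- radio: Bystander: black two-way radio lying flat, 135 x 58 x 34 mm with an aerial; origin under its centre.

How it is judged:
On the way, in this order (a step that is already met when the one before it is completed fails the run):
1. the release lever is down and its detent holds it, with the robot off it and the torch still in the pocket (value of joint catch above 0.54 rad and contact force between each of the arm, the fingers and dock below 0.05 N and distance between torch_tail and pocket below 0.07 m and angle between torch_grip's own x axis and vertical below 1.1 rad), for 0.2 s.
2. the torch is drawn right out of the pocket in the gripper (z of torch_tail in the frame of pocket above -0.005 m and distance between torch_grip and pocket above 0.1 m and contact force between torch and dock below 0.05 N and contact force between the fingers and torch above 1 N), for 0.1 s.
At the end, for the whole second after the job is handed in: Torch at rest in the gripper, touching neither dock nor lock frame, over 100 mm (tail 80 mm) above the table, level within 12 degrees, padlock ahead of the lens and within 50 mm of the beam line sideways and vertically; lever still held down; bystanders within 30 mm of their starts (contact force between the fingers and torch above 1 N and contact force between torch and dock below 0.05 N and contact force between torch and lock_frame below 0.05 N and contact force between torch and mug below 0.05 N and contact force between torch and jar below 0.05 N and height (world z) of torch_grip above 0.1 m and height (world z) of torch_tail above 0.08 m and angle between torch_grip's own x axis and vertical between 1.35 and 1.79 rad and x of padlock in the frame of torch_grip above 0.08 m and y of padlock in the frame of torch_grip between -0.05 and 0.05 m and z of padlock in the frame of torch_grip between -0.05 and 0.05 m and linear speed of torch below 0.03 m/s and angular speed of torch below 0.15 rad/s and value of joint catch above 0.54 rad and distance of each of tape, mug, stapler, spare_lock, jar, radio from where it was at the start of the episode below 0.03 m); the arm keeps its last pose, push and grip.
It fails at once if the torch was forced against its catch (over 15 N) (value of joint catch below 0.5 rad and contact force between torch and catch above 15 N).
It fails at once if the torch struck the padlock or its frame (contact force between torch and lock_frame above 0.5 N).
It fails at once if a bystander was pushed out of its place (distance of any of tape, mug, stapler, spare_lock, jar, radio from where it was at the start of the episode above 0.03 m).
It also fails if it takes over 54 s, if anything falls off the work surface, if the arm or the gripper's body presses on something with over 40 N, if the wrist force passes 120 N, or if a joint passes its speed limit or range.

## Working session

There is one attempt and no reset: what is moved stays moved. The work goes in short steps, Python scripts to look and compute and a tool call to move; the robot and the scene stay as the last step left them, time stands still between calls to the robot, and variables do not carry over. Pictures are saved under pics/ and viewed, about 8 in all and at most 12, crops included, and the job is handed in when it is done.

Besides the shell and the picture viewer there is one more tool, called after "Call:" by a JSON object that holds its "method" and its "body", one argument or row to a line. play_rows: Moves the arm, as the interface text tells. Its arguments: {"type":"object","properties":{"rows":{"type":"array"},"claw":{"type":"number"}},"required":["rows"]}

```bash
ls; mkdir -p pics; python3 - <<'E'
from bench import robot, eyes, finder
import cv2,numpy as np
print(robot.get_obs())
ims=[]
for n in ["side","top","wrist"]:
    s=eyes.snapshot(n); cv2.imwrite(f"pics/{n}0.png",s["frame"][:,:,::-1])
    print(n,{k:v for k,v in s.items() if k!="frame"})
    for t in ["torch","dock","catch_pad","padlock","mug","jar","tape","stapler","radio","spare_lock"]:
        try:
            r=finder.silhouettes(s,t)
            print(t,[(round(q["conf"],2),np.round(q["box"]).tolist()) for q in r[:2]])
        except Exception as e: print(t,e)
E
```

```text
pics
{'time': 0.0, 'joint_positions': array([ 1.02790416e+00,  8.79706672e-02,  1.37220244e+00, -2.56654485e-05,
        1.68357454e+00, -1.03076876e-01]), 'qvel': array([ 1.08747532e-03,  8.94439971e-05,  5.29538702e-04,  5.27583935e-04,
       -2.75369151e-04,  6.76296639e-04]), 'joint_torque': array([ 1.02149632e-03, -3.40181315e+01, -3.02432477e+01,  7.19210389e-02,
        3.29029234e-02, -1.76669510e-04]), 'tool_pos': array([0.23391886, 0.49723148, 0.21832185]), 'ee_rot': array([-3.13944647e+00, -1.96363608e-04,  2.70177429e+00]), 'wrist_force': array([ 0.62325224, -0.68169936,  0.7410174 ]), 'wrist_torque': array([0.00379286, 0.01076736, 0.02007649]), 'width': 0.09414505536641475}
side {'fx': 540.6262196425758, 'fy': 540.6262196425758, 'cx': 320.25726376325747, 'cy': 239.62337978224613, 'rvec': array([ 2.17234094, -0.82950547,  0.36713107]), 'tvec': array([-0.48737936,  0.31235403,  1.23269739]), 'shot': 1}
torch [(0.78, [310.0, 252.0, 48.0, 45.0]), (0.27, [296.0, 274.0, 85.0, 85.0])]
dock [(0.96, [297.0, 273.0, 84.0, 83.0])]
catch_pad [(0.77, [277.0, 247.0, 26.0, 34.0])]
padl
[... 1158 characters left out ...]
103.0, 62.0])]
spare_lock [(0.76, [475.0, 258.0, 18.0, 28.0]), (0.23, [315.0, 297.0, 96.0, 91.0])]
wrist {'fx': 346.8971638494041, 'fy': 346.8971638494041, 'cx': 322.44911714554576, 'cy': 240.55828015300992, 'mount': array([[ 3.28149935e-04, -9.66535343e-01, -2.56533278e-01,
         7.39315395e-02],
       [ 9.99999741e-01,  1.52980539e-04,  7.02788944e-04,
         1.60310781e-04],
       [-6.40025754e-04, -2.56533442e-01,  9.66535143e-01,
        -1.64925470e-01],
       [ 0.00000000e+00,  0.00000000e+00,  0.00000000e+00,
         1.00000000e+00]]), 'shot': 3}
torch []
dock []
catch_pad []
padlock []
mug []
jar []
tape []
stapler [(0.95, [288.0, 397.0, 82.0, 91.0])]
radio []
spare_lock []
```

```bash
python3 - <<'E'
import cv2,numpy as np
a=cv2.imread("pics/side0.png")[140:400,170:450]; b=cv2.imread("pics/top0.png")[130:360,120:500]
cv2.imwrite("pics/sidec.png",cv2.resize(a,None,fx=2.3,fy=2.3,interpolation=cv2.INTER_CUBIC)); cv2.imwrite("pics/topc.png",cv2.resize(b,None,fx=2.1,fy=2.1,interpolation=cv2.INTER_CUBIC))
E
```

```text
(no output)
```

View pics/sidec.png

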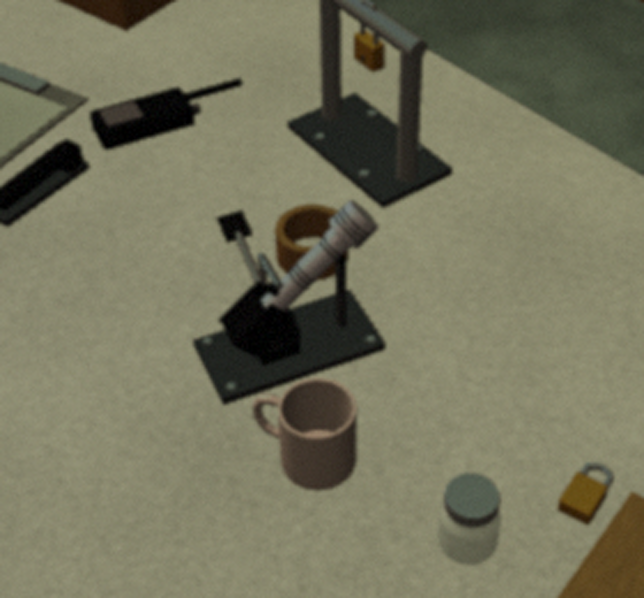

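View pics/topc.png

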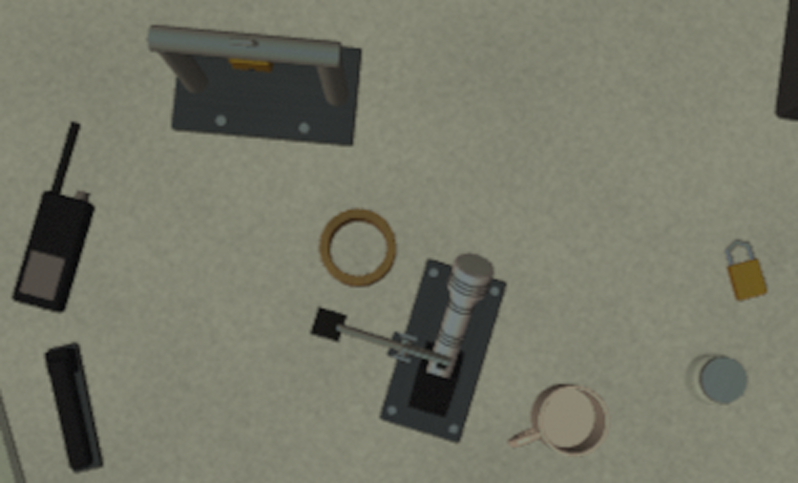

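The side view shows the dock mid-picture: pad at crop (234,226), torch head about (360,222), padlock about (369,50). The top view shows the pad at (328,324), dock corners about (430,261), (506,283), (460,441) and (381,418), and the padlock at (250,64).

```bash
cat > h.py <<'E'
import numpy as np,cv2,json
from bench import robot,eyes,finder
from scipy.spatial.transform import Rotation as R
C=dict(side=(540.626,320.257,239.623,[2.17234094,-0.82950547,0.36713107],[-0.48737936,0.31235403,1.23269739]),
 top=(581.0758,320.964,249.195,[2.18578856,-2.19167699,0.11267016],[-0.0564239,0.60943329,1.41757726]))
def ray(n,p):
    f,cx,cy,rv,t=C[n]; M=cv2.Rodrigues(np.array(rv))[0]
    d=M.T@np.array([(p[0]-cx)/f,(p[1]-cy)/f,1]); return -M.T@np.array(t),d/np.linalg.norm(d)
def wray(s,o,p):
    T=np.eye(4);T[:3,:3]=R.from_euler('xyz',o["ee_rot"]).as_matrix();T[:3,3]=o["tool_pos"];T=T@s["mount"]
    d=T[:3,:3]@np.array([(p[0]-s["cx"])/s["fx"],(p[1]-s["cy"])/s["fy"],1]); return T[:3,3],d/np.linalg.norm(d)
def tri(rs):
    A=sum(np.eye(3)-np.outer(d,d) for c,d in rs); b=sum((np.eye(3)-np.outer(d,d))@c for c,d in rs)
    X=np.linalg.solve(A,b); return X,[round(1000*np.linalg.norm((np.eye(3)-np.outer(d,d))@(X-c)),1) for c,d in rs]
def atz(r,z): c,d=r; return c+d*(z-c[2])/d[2]
def proj(n,X):
    f,cx,cy,rv,t=C[n]; q=cv2.Rodrigues(np.array(rv))[0]@np.asarray(X)+np.array(t); return np.array([cx+f*q[0]/q[2],cy+f*q[1]/q[2]])
S=lambda u,v:ray("side",(170+u/2.3,140+v/2.3))
T=lambda u,v:ray("top",(120+u/2.1,130+v/2.1))
E
python3 - <<'E'
from h import *
np.set_printoptions(precision=4,suppress=True)
print("pad",tri([S(234,225),T(328,324)]))
print("lock",tri([S(369,50),T(250,64)]))
print("lens",tri([S(362,222),T(474,268)]))
for q in [(430,261),(506,283),(460,441),(381,418)]: print("top corner",atz(T(*q),.01))
for q in [(345,290),(384,345),(225,400),(195,342)]: print("side corner",atz(S(*q),.01))
for q in [(150,40),(340,53)]: print("bar",atz(T(*q),.215))
for q in [(176,129),(352,144),(360,47)]: print("lockbase",atz(T(*q),.01))
for n,q,z in [("tape",(358,247),.048),("mug",(568,420),.085),("mughandle",(520,438),.06),("jar",(724,380),.075),("radio",(55,250),.034),("stap",(75,410),.046)]: print(n,atz(T(*q),z))
E
```

```text
pad (array([0.5213, 0.0496, 0.0819]), [np.float64(0.0), np.float64(0.0)])
lock (array([0.8031, 0.1279, 0.1628]), [np.float64(3.4), np.float64(3.4)])
lens (array([ 0.579 , -0.111 ,  0.1576]), [np.float64(0.3), np.float64(0.3)])
top corner [ 0.5978 -0.0679  0.01  ]
top corner [ 0.5712 -0.1586  0.01  ]
top corner [ 0.3845 -0.1025  0.01  ]
top corner [ 0.4119 -0.0092  0.01  ]
side corner [ 0.5945 -0.0643  0.01  ]
side corner [ 0.5681 -0.1609  0.01  ]
side corner [ 0.3831 -0.1048  0.01  ]
side corner [ 0.4104 -0.0131  0.01  ]
bar [0.813  0.2273 0.215 ]
bar [0.7996 0.0304 0.215 ]
lockbase [0.7573 0.2366 0.01  ]
lockbase [0.7391 0.0254 0.01  ]
lockbase [0.8578 0.0159 0.01  ]
tape [0.6114 0.0169 0.048 ]
mug [ 0.4127 -0.2203  0.085 ]
mughandle [ 0.3912 -0.1685  0.06  ]
jar [ 0.4565 -0.4003  0.075 ]
radio [0.6098 0.3713 0.034 ]
stap [0.4245 0.3412 0.046 ]
```

Call:
{"method": "play_rows", "body": {
  "rows": [
    {"linear": [-3, -1.87, 0], "spin": 0},
    {"linear": [-3, -1.87, 0], "spin": 0},
    {"linear": [-3, -1.87, 0], "spin": 0},
    {"linear": [-3, -1.87, 0], "spin": 0},
    {"linear": [-3, -1.87, 0], "spin": 0},
    {"linear": [-3, -1.87, 0], "spin": 0},
    {"linear": [-3, -1.87, 0], "spin": 0},
    {"linear": [-3, -1.87, 0], "spin": 0},
    {"linear": [-3, -1.87, 0], "spin": 0},
    {"linear": [-3, -1.87, 0], "spin": 0},
    {"linear": [-3, -1.87, 0], "spin": 0},
    {"linear": [-3, -1.87, 0], "spin": 0}
  ],
  "claw": 0
}}

```text
time: 2.65
tool_pos: [0.4651, 0.1397, 0.2198]
ee_rot: [3.141, 0.001, 2.702]
wrist_force: [-0.0, -0.2, 0.5]
width: 0.0175
```

Call:
{"method": "play_rows", "body": {
  "rows": [
    {"linear": [-3, -1.87, 0], "spin": 0},
    {"linear": [-3, -1.87, 0], "spin": 0},
    {"linear": [-3, -1.87, 0], "spin": 0},
    {"linear": [0, 0, 0], "spin": 7},
    {"linear": [0, 0, 0], "spin": 7},
    {"linear": [0, 0, 0], "spin": 7},
    {"linear": [0, 0, 0], "spin": 7},
    {"linear": [0, 0, 0], "spin": 7},
    {"linear": [0, 0, 0], "spin": 7},
    {"linear": [0, 0, 0], "spin": 7},
    {"linear": [0, 0, 0], "spin": 7},
    {"linear": [0, 0, 0], "spin": 7}
  ]
}}

```text
time: 3.65
tool_pos: [0.5219, 0.0523, 0.2195]
ee_rot: [3.141, -0.0, 1.596]
wrist_force: [0.3, 0.1, -0.4]
width: 0.0005
```

Call:
{"method": "play_rows", "body": {
  "rows": [
    {"linear": [0, 0, 0], "spin": 7},
    {"linear": [0, 0, 0], "spin": 7},
    {"linear": [0, 0, 0], "spin": 5},
    {"linear": [0, 0, 0], "spin": 0},
    {"linear": [0, 0, 0], "spin": 0}
  ]
}}

```text
time: 4.07
tool_pos: [0.5219, 0.0523, 0.2195]
ee_rot: [3.142, -0.0, 1.273]
wrist_force: [1.1, -0.2, -0.0]
width: 0.0004
```

```bash
python3 - <<'E'
from h import *
o=robot.get_obs(); s=eyes.snapshot("wrist"); print(o["tool_pos"],np.degrees(o["ee_rot"]),o["wrist_force"],o["joint_positions"])
cv2.imwrite("pics/w1.png",s["frame"][:,:,::-1]); 
for t in ["catch_pad","torch","dock","tape"]: print(t,[(round(q["conf"],2),np.round(q["box"]).tolist()) for q in finder.silhouettes(s,t)[:2]])
E
```

```text
[0.52192885 0.05228027 0.21950525] [ 1.79997886e+02 -6.25317594e-03  7.29348303e+01] [ 1.05755477 -0.1660612  -0.01605318] [-8.34073247e-03  3.03407395e-02  1.43051253e+00  9.46360398e-05
  1.68067287e+00  2.89513048e-01]
catch_pad [(0.58, [322.0, 247.0, 32.0, 54.0]), (0.48, [415.0, 229.0, 96.0, 92.0])]
torch [(0.73, [454.0, 426.0, 31.0, 51.0])]
dock [(0.55, [331.0, 291.0, 172.0, 138.0])]
tape [(0.7, [417.0, 230.0, 97.0, 94.0])]
```

View pics/w1.png

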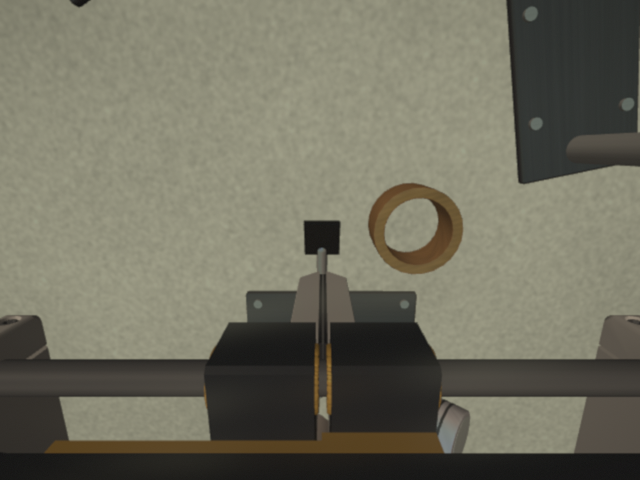

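The wrist view shows the pad at (322,237), with the hinge-side base edge running from (247,292) to (415,292) square to the tool, so the yaw is right. The fingers hide the torch.

```bash
python3 - <<'E'
from h import *
o=robot.get_obs(); s=eyes.snapshot("wrist")
Rm=R.from_euler('xyz',o["ee_rot"]).as_matrix()
for n,p,z in [("pad",(322,237),.085),("c1",(247,292),.01),("c2",(415,292),.01),("tape",(415,228),.048)]:
    X=atz(wray(s,o,p),z); print(n,X.round(4),"tool cm",(Rm.T@(X-o["tool_pos"])*100).round(2))
E
```

```text
pad [0.5216 0.0508 0.085 ] tool cm [-0.15  0.02 13.45]
c1 [ 0.4133 -0.0046  0.01  ] tool cm [-8.64 -8.7  20.95]
c2 [ 0.5998 -0.0621  0.01  ] tool cm [-8.64 10.82 20.95]
tape [0.6099 0.0235 0.048 ] tool cm [-0.16  9.26 17.15]
```

Call:
{"method": "play_rows", "body": {
  "rows": [
    {"linear": [0, 0, 2.5], "spin": 0},
    {"linear": [0, 0, 2.5], "spin": 0},
    {"linear": [0, 0, 2.5], "spin": 0},
    {"linear": [0, 0, 2.5], "spin": 0},
    {"linear": [0, 0, 1], "spin": 0},
    {"linear": [0, 0, 1], "spin": 0},
    {"linear": [0, 0, 1], "spin": 0},
    {"linear": [0, 0, 1], "spin": 0},
    {"linear": [0, 0, 0], "spin": 0}
  ]
}}

```text
time: 5.12
tool_pos: [0.5225, 0.0525, 0.0791]
ee_rot: [3.141, -0.001, 1.271]
wrist_force: [0.5, 1.5, 2.3]
width: 0.0008
```

Call:
{"method": "play_rows", "body": {
  "rows": [
    {"linear": [0, 0, 0.8], "spin": 0},
    {"linear": [0, 0, 0.8], "spin": 0},
    {"linear": [0, 0, 0.8], "spin": 0},
    {"linear": [0, 0, 0.6], "spin": 0},
    {"linear": [0, 0, 0], "spin": 0},
    {"linear": [0, 0, 0], "spin": 0}
  ]
}}

```text
time: 5.62
tool_pos: [0.5213, 0.0521, 0.0485]
ee_rot: [-3.14, 0.001, 1.271]
wrist_force: [-0.2, 0.4, 0.9]
width: 0.0005
```

Call:
{"method": "play_rows", "body": {
  "rows": [
    {"linear": [0, 0, -2], "spin": 0},
    {"linear": [0, 0, -3.8], "spin": 0},
    {"linear": [0, 0, -3.8], "spin": 0},
    {"linear": [0, 0, -3.8], "spin": 0},
    {"linear": [0, 0, -3.8], "spin": 0},
    {"linear": [0, 0, -3.8], "spin": 0},
    {"linear": [-3.5, 1, 0], "spin": 0},
    {"linear": [-3.5, 1, 0], "spin": 0},
    {"linear": [-3.5, 1, 0], "spin": 0},
    {"linear": [-3.5, 1, 0], "spin": 0},
    {"linear": [0, 0, 0], "spin": -7},
    {"linear": [0, 0, 0], "spin": -7}
  ],
  "claw": 5.4
}}

```text
time: 6.62
tool_pos: [0.5184, -0.0957, 0.2595]
ee_rot: [-3.141, 0.0, 1.516]
wrist_force: [-0.2, -0.9, 0.5]
width: 0.0539
```

Call:
{"method": "play_rows", "body": {
  "rows": [
    {"linear": [0, 0, 0], "spin": -7},
    {"linear": [0, 0, 0], "spin": -7},
    {"linear": [0, 0, 0], "spin": -7},
    {"linear": [0, 0, 0], "spin": -7},
    {"linear": [0, 0, 0], "spin": -7},
    {"linear": [0, 0, 0], "spin": -7},
    {"linear": [0, 0, 0], "spin": -7},
    {"linear": [0, 0, 0], "spin": -7},
    {"linear": [0, 0, 0], "spin": -7},
    {"linear": [0, 0, 0], "spin": -7},
    {"linear": [0, 0, 0], "spin": -6},
    {"linear": [0, 0, 0], "spin": 0}
  ]
}}

```text
time: 7.62
tool_pos: [0.5187, -0.0935, 0.2597]
ee_rot: [-3.141, 0.0, 2.843]
wrist_force: [-0.5, 1.6, 0.5]
width: 0.0542
```

```bash
python3 - <<'E'
from h import *
o=robot.get_obs(); s=eyes.snapshot("wrist"); print(o["time"],o["tool_pos"],np.degrees(o["ee_rot"]),o["wrist_force"],o["joint_positions"])
a=s["frame"][:,:,::-1]
t=eyes.snapshot("side"); b=t["frame"][200:320,250:350,::-1]
out=np.zeros((480,800,3),np.uint8); out[:, :400]=a[:,120:520]; out[:,400:]=cv2.resize(b,(400,480),interpolation=cv2.INTER_CUBIC)
cv2.imwrite("pics/w2.png",out)
E
```

```text
7.6167 [ 0.51870159 -0.09345489  0.2597399 ] [-1.79990154e+02  2.00390122e-02  1.62884074e+02] [-0.5157817   1.56703352  0.45990679] [-2.85742105e-01  3.13541397e-02  1.35043919e+00 -1.79556404e-04
  1.75945183e+00 -1.55784284e+00]
```

View pics/w2.png

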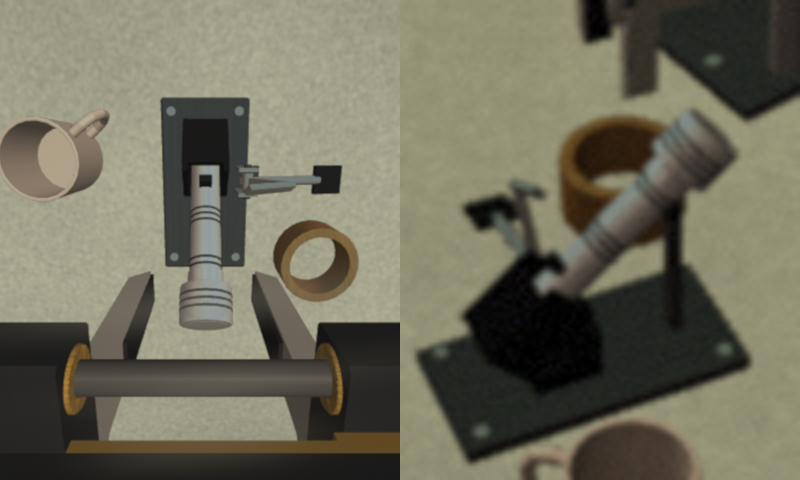

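The lever is down and staying down, and the torch is still seated. The switch is at wrist pixel (325,180), the head about (326,300), and the fingers are centred on the barrel.

```bash
python3 - <<'E'
from h import *
np.set_printoptions(precision=4,suppress=True)
o=robot.get_obs(); s=eyes.snapshot("wrist")
Rm=R.from_euler('xyz',o["ee_rot"]).as_matrix()
yaw=np.radians(-17);c,q=np.cos(yaw),np.sin(yaw);a=np.array([.766*c,.766*q,.643]);n=np.array([-.643*c,-.643*q,.766]);y=np.array([-q,c,0])
tail=np.array([.490-.016*c,-.085-.016*q,.082])-.058*a
print("grip",tail+.12*a,"tool cm",Rm.T@(tail+.12*a-o["tool_pos"])*100)
M=np.linalg.inv(s["mount"])
def pj(X):
    p=M@np.r_[Rm.T@(X-o["tool_pos"]),1]; return p[0]/p[2]*s["fx"]+s["cx"],p[1]/p[2]*s["fy"]+s["cy"]
for nm,l,h in [("switch",.066,.023),("lens top",.195,.022),("lens bot",.195,-.022),("headback",.162,.022)]: print(nm,np.round(pj(tail+l*a+h*n),1))
for nm,u,v in [("c--",-.1,-.05),("c-+",-.1,.05),("c+-",.1,-.05),("c++",.1,.05)]: print(nm,np.round(pj(np.array([.49+u*c,-.085+u*q,.01])+v*y),1))
E
```

```text
grip [ 0.5201 -0.0942  0.1219] tool cm [-0.1533 -0.0331 13.7791]
switch [321.4 170.5]
lens top [322.  312.3]
lens bot [322.2 324.4]
headback [321.8 270.8]
c-- [276.2  96.6]
c-+ [366.   96.1]
c+- [282.6 266.7]
c++ [361.9 266.3]
```

Call:
{"method": "play_rows", "body": {
  "rows": [
    {"linear": [-0.6, 0.3, 2], "spin": 0},
    {"linear": [0, 0, 2.5], "spin": 0},
    {"linear": [0, 0, 2.5], "spin": 0},
    {"linear": [0, 0, 2.5], "spin": 0},
    {"linear": [0, 0, 2], "spin": 0},
    {"linear": [0, 0, 1.5], "spin": 0},
    {"linear": [0, 0, 1.1], "spin": 0},
    {"linear": [0, 0, 0], "spin": 0}
  ],
  "claw": 5.2
}}

```text
time: 8.43
tool_pos: [0.5237, -0.0918, 0.1156]
ee_rot: [-3.142, -0.005, 2.84]
wrist_force: [-1.0, -0.2, 1.0]
width: 0.052
```

```bash
python3 - <<'E'
from h import *
o=robot.get_obs(); s=eyes.snapshot("wrist"); print(o["time"],o["tool_pos"],np.degrees(o["ee_rot"]),o["wrist_force"])
a=s["frame"][:,:,::-1]
t=eyes.snapshot("side"); b=t["frame"][190:310,250:350,::-1]
out=np.zeros((480,800,3),np.uint8); out[:, :400]=a[:,120:520]; out[:,400:]=cv2.resize(b,(400,480),interpolation=cv2.INTER_CUBIC)
cv2.imwrite("pics/w3.png",out)
E
```

```text
8.4333 [ 0.52372116 -0.09177058  0.11561374] [-179.99557076   -0.30314781  162.73107979] [-1.0338212  -0.21951237  0.95216328]
```

View pics/w3.png

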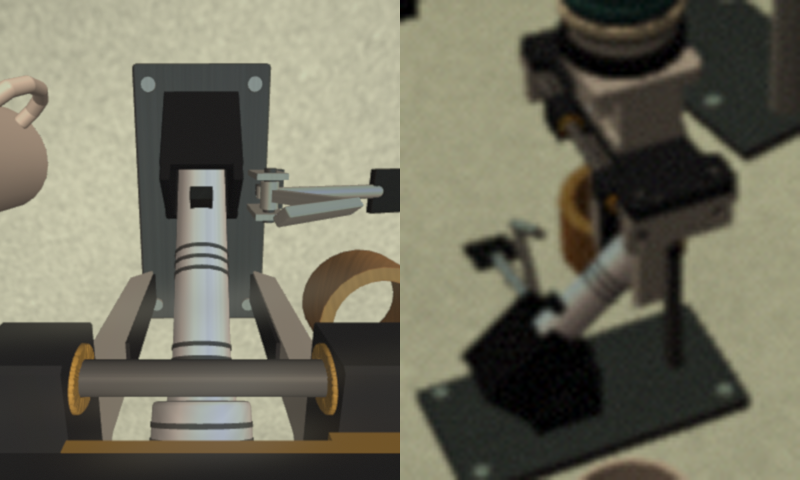

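The torch is centred between the fingers, both near column 203 of the crop. The bare barrel lies between the pads, so I close.

Call:
{"method": "play_rows", "body": {
  "rows": [
    {"linear": [0, 0, 0], "spin": 0},
    {"linear": [0, 0, 0], "spin": 0},
    {"linear": [0, 0, 0], "spin": 0},
    {"linear": [0, 0, 0], "spin": 0},
    {"linear": [0, 0, 0], "spin": 0},
    {"linear": [0, 0, 0], "spin": 0},
    {"linear": [0, 0, 0], "spin": 0},
    {"linear": [0, 0, 0], "spin": 0}
  ],
  "claw": 2
}}

```text
time: 9.2
tool_pos: [0.5259, -0.0926, 0.1195]
ee_rot: [-3.141, 0.002, 2.841]
wrist_force: [-0.8, -0.5, 3.6]
width: 0.0277
```

Call:
{"method": "play_rows", "body": {
  "rows": [
    {"linear": [-0.77, 0, -0.64], "spin": 0},
    {"linear": [-0.77, 0, -0.64], "spin": 0},
    {"linear": [-0.77, 0, -0.64], "spin": 0},
    {"linear": [0, 0, 0], "spin": 0}
  ]
}}

```text
time: 9.53
tool_pos: [0.5459, -0.0982, 0.1367]
ee_rot: [3.141, -0.006, 2.841]
wrist_force: [-3.8, 2.0, 2.8]
width: 0.0273
```

Call:
{"method": "play_rows", "body": {
  "rows": [
    {"linear": [-0.77, 0, -0.64], "spin": 0},
    {"linear": [-0.77, 0, -0.64], "spin": 0},
    {"linear": [-0.77, 0, -0.64], "spin": 0},
    {"linear": [-0.77, 0, -0.64], "spin": 0},
    {"linear": [-0.77, 0, -0.64], "spin": 0},
    {"linear": [-0.77, 0, -0.64], "spin": 0},
    {"linear": [-0.77, 0, -0.64], "spin": 0},
    {"linear": [0, 0, -2], "spin": 0},
    {"linear": [0, 0, -2], "spin": 0},
    {"linear": [0, 0, -2], "spin": 0},
    {"linear": [0, 0, 0], "spin": 0},
    {"linear": [0, 0, 0], "spin": 0}
  ]
}}

```text
time: 10.53
tool_pos: [0.5993, -0.1149, 0.2422]
ee_rot: [3.141, 0.001, 2.841]
wrist_force: [0.0, -0.5, -4.0]
width: 0.0273
```

```bash
python3 - <<'E'
from h import *
o=robot.get_obs(); print(o["time"],o["tool_pos"],np.degrees(o["ee_rot"]),o["wrist_force"],o["wrist_torque"],o["width"])
t=eyes.snapshot("side"); b=t["frame"][150:330,220:420,::-1]
cv2.imwrite("pics/s4.png",cv2.resize(b,None,fx=3.3,fy=3.3,interpolation=cv2.INTER_CUBIC))
E
```

```text
10.5333 [ 0.59933538 -0.11492955  0.24217686] [1.79977005e+02 7.49493454e-02 1.62805690e+02] [ 1.42275097e-03 -5.27416488e-01 -4.01487823e+00] [ 0.02785791 -0.10879904 -0.03145543] 0.027328863546482472
```

View pics/s4.png

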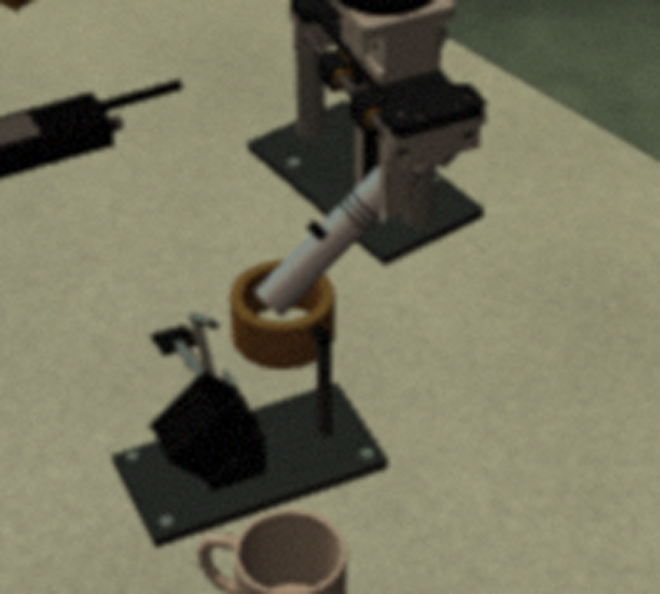

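The torch is out and held. To level it I'll press its tail on clear table to the right of the dock, so it pivots between the pads.

Call:
{"method": "play_rows", "body": {
  "rows": [
    {"linear": [-2.2, -2.85, 0], "spin": 0},
    {"linear": [-2.2, -2.85, 0], "spin": 0},
    {"linear": [-2.2, -2.85, 0], "spin": 0},
    {"linear": [-2.2, -2.85, 0], "spin": 0},
    {"linear": [0, 0, 2.5], "spin": 0},
    {"linear": [0, 0, 2.5], "spin": 0},
    {"linear": [0, 0, 2.5], "spin": 0},
    {"linear": [0, 0, 2.5], "spin": 0},
    {"linear": [0, 0, 2], "spin": 0},
    {"linear": [0, 0, 1.5], "spin": 0},
    {"linear": [0, 0, 1], "spin": 0},
    {"linear": [0, 0, 0], "spin": 0}
  ]
}}

```text
time: 11.58
tool_pos: [0.6464, -0.2485, 0.0912]
ee_rot: [3.14, -0.01, 2.841]
wrist_force: [-0.1, -0.1, -3.7]
width: 0.0275
```

Call:
{"method": "play_rows", "body": {
  "rows": [
    {"linear": [0, 0, 0.4], "spin": 0},
    {"linear": [-0.3, 0, 0.4], "spin": 0},
    {"linear": [-0.3, 0, 0.4], "spin": 0},
    {"linear": [-0.3, 0, 0.4], "spin": 0},
    {"linear": [0, 0, 0], "spin": 0}
  ]
}}

```text
time: 12.0
tool_pos: [0.6593, -0.2531, 0.0824]
ee_rot: [-3.141, 0.003, 2.842]
wrist_force: [1.0, -0.6, -0.2]
width: 0.0272
```

```bash
python3 - <<'E'
from h import *
o=robot.get_obs(); print(o["time"],o["tool_pos"],np.degrees(o["ee_rot"]),o["wrist_force"],o["wrist_torque"],o["width"])
t=eyes.snapshot("side"); b=t["frame"][180:360,290:490,::-1]
cv2.imwrite("pics/s5.png",cv2.resize(b,None,fx=3.3,fy=3.3,interpolation=cv2.INTER_CUBIC))
E
```

```text
12.0 [ 0.65925727 -0.2530933   0.08241077] [-1.79977852e+02  1.74966839e-01  1.62809522e+02] [ 0.97531316 -0.57648653 -0.20511742] [0.00857979 0.10526833 0.02149199] 0.027211638807000317
```

View pics/s5.png

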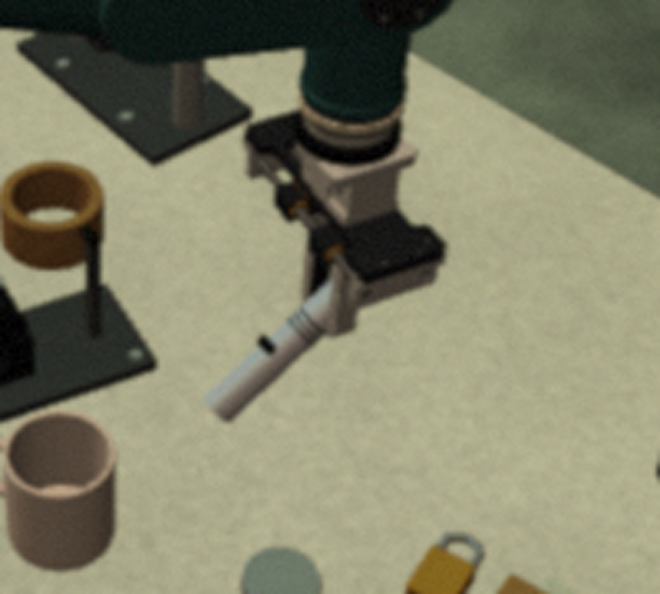

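The tail is just touching the table: the vertical force has dropped by 3.5 N. I continue slowly.

Call:
{"method": "play_rows", "body": {
  "rows": [
    {"linear": [-0.4, 0, 0.5], "spin": 0},
    {"linear": [-0.4, 0, 0.5], "spin": 0},
    {"linear": [-0.35, 0, 0.5], "spin": 0},
    {"linear": [-0.3, 0, 0.5], "spin": 0},
    {"linear": [0, 0, 0], "spin": 0}
  ]
}}

```text
time: 12.47
tool_pos: [0.6722, -0.2569, 0.0601]
ee_rot: [3.141, -0.0, 2.842]
wrist_force: [2.4, -1.0, 1.3]
width: 0.0274
```

Call:
{"method": "play_rows", "body": {
  "rows": [
    {"linear": [-0.25, 0, 0.5], "spin": 0},
    {"linear": [-0.2, 0, 0.5], "spin": 0},
    {"linear": [-0.2, 0, 0.5], "spin": 0},
    {"linear": [-0.15, 0, 0.5], "spin": 0},
    {"linear": [-0.1, 0, 0.5], "spin": 0},
    {"linear": [-0.1, 0, 0.5], "spin": 0},
    {"linear": [0, 0, 0], "spin": 0}
  ]
}}

```text
time: 13.05
tool_pos: [0.6801, -0.2592, 0.0289]
ee_rot: [3.141, -0.004, 2.841]
wrist_force: [1.6, -0.6, -0.5]
width: 0.0274
```

```bash
python3 - <<'E'
from h import *
o=robot.get_obs(); print(o["time"],o["tool_pos"],np.degrees(o["ee_rot"]),o["wrist_force"],o["wrist_torque"],o["width"])
t=eyes.snapshot("side"); b=t["frame"][180:360,290:490,::-1]
cv2.imwrite("pics/s6.png",cv2.resize(b,None,fx=3.3,fy=3.3,interpolation=cv2.INTER_CUBIC))
E
```

```text
13.05 [ 0.68010472 -0.25923619  0.02891917] [179.96546096  -0.23536762 162.80421693] [ 1.56573254 -0.62037412 -0.48553163] [-0.05823411 -0.04925548  0.03616971] 0.027399932355909703
```

View pics/s6.png

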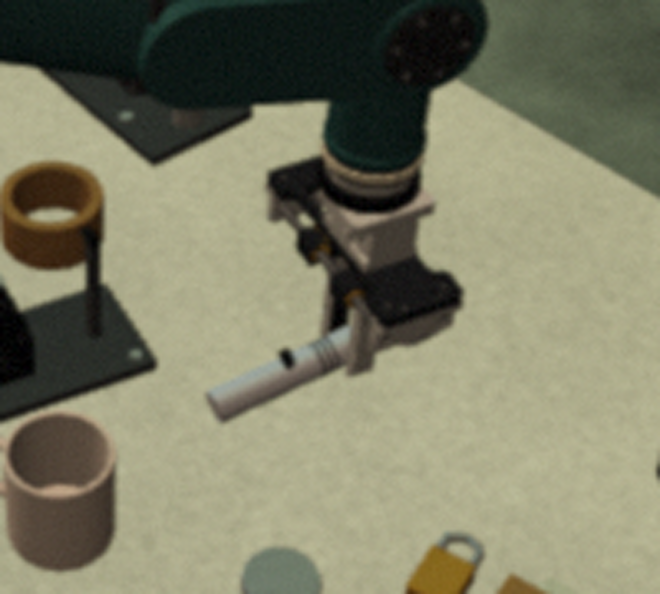

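It pivots well and now sits at roughly 10°. A little further down, then I lift.

Call:
{"method": "play_rows", "body": {
  "rows": [
    {"linear": [-0.05, 0, 0.3], "spin": 0},
    {"linear": [0, 0, 0.3], "spin": 0},
    {"linear": [0, 0, 0.3], "spin": 0},
    {"linear": [0, 0, 0], "spin": 0},
    {"linear": [0, 0, 0], "spin": 0}
  ]
}}

```text
time: 13.52
tool_pos: [0.6816, -0.2599, 0.0223]
ee_rot: [3.141, -0.0, 2.841]
wrist_force: [-0.2, 0.3, -1.6]
width: 0.0275
```

Call:
{"method": "play_rows", "body": {
  "rows": [
    {"linear": [0, 0, -1], "spin": 0},
    {"linear": [0, 0, -2], "spin": 0},
    {"linear": [0, 0, -3], "spin": 0},
    {"linear": [0, 0, -3], "spin": 0},
    {"linear": [0, 0, -3], "spin": 0},
    {"linear": [0, 0, -3], "spin": 0},
    {"linear": [0, 0, -3], "spin": 0},
    {"linear": [0, 0, -2], "spin": 0},
    {"linear": [0, 0, -1], "spin": 0},
    {"linear": [0, 0, 0], "spin": 0}
  ]
}}

```text
time: 14.35
tool_pos: [0.6826, -0.2603, 0.2368]
ee_rot: [-3.141, 0.006, 2.841]
wrist_force: [0.0, 0.7, -3.9]
width: 0.0271
```

Call:
{"method": "play_rows", "body": {
  "rows": [
    {"linear": [1.92, 2.46, 0], "spin": 0},
    {"linear": [1.92, 2.46, 0], "spin": 0},
    {"linear": [1.92, 2.46, 0], "spin": 0},
    {"linear": [1.92, 2.46, 0], "spin": 0},
    {"linear": [1.92, 2.46, 0], "spin": 0},
    {"linear": [1.92, 2.46, 0], "spin": 0},
    {"linear": [1.92, 2.46, 0], "spin": 0},
    {"linear": [1.92, 2.46, 0], "spin": 0},
    {"linear": [1.92, 2.46, 0], "spin": 0},
    {"linear": [1.92, 2.46, 0], "spin": 0},
    {"linear": [1.92, 2.46, 0], "spin": 0},
    {"linear": [1.92, 2.46, 0], "spin": 0}
  ]
}}

```text
time: 15.35
tool_pos: [0.5469, 0.0914, 0.2298]
ee_rot: [-3.14, -0.004, 2.841]
wrist_force: [0.0, -0.1, -3.6]
width: 0.0271
```

Call:
{"method": "play_rows", "body": {
  "rows": [
    {"linear": [0, 0, 0], "spin": -5},
    {"linear": [0, 0, 0], "spin": -5},
    {"linear": [0, 0, 0], "spin": -5},
    {"linear": [0, 0, 0], "spin": -5},
    {"linear": [0, 0, 0], "spin": -5.5},
    {"linear": [0, 0, 2], "spin": 0},
    {"linear": [0, 0, 2.5], "spin": 0},
    {"linear": [0, 0, 2], "spin": 0},
    {"linear": [0, 0, 1.3], "spin": 0},
    {"linear": [0, 0, 0], "spin": 0},
    {"linear": [0, 0, 0], "spin": 0}
  ]
}}

```text
time: 16.27
tool_pos: [0.5472, 0.0901, 0.1518]
ee_rot: [3.141, -0.006, -2.997]
wrist_force: [-0.6, 0.5, -3.4]
width: 0.0273
```

```bash
python3 - <<'E'
from h import *
o=robot.get_obs(); print(o["time"],o["tool_pos"],np.degrees(o["ee_rot"]),o["wrist_force"],o["width"])
w=eyes.snapshot("wrist");t=eyes.snapshot("side"); b=t["frame"][130:310,210:390,::-1]
out=np.zeros((600,800,3),np.uint8);out[:540,:540]=cv2.resize(b,(540,540),interpolation=cv2.INTER_CUBIC)
out[:480,540:]=w["frame"][:,200:460,::-1]
cv2.imwrite("pics/s7.png",out)
E
```

```text
16.2667 [0.54722865 0.09008221 0.15182246] [ 179.96806762   -0.31566754 -171.69928078] [-0.56010986  0.47429435 -3.4449683 ] 0.027262556613349965
```

View pics/s7.png

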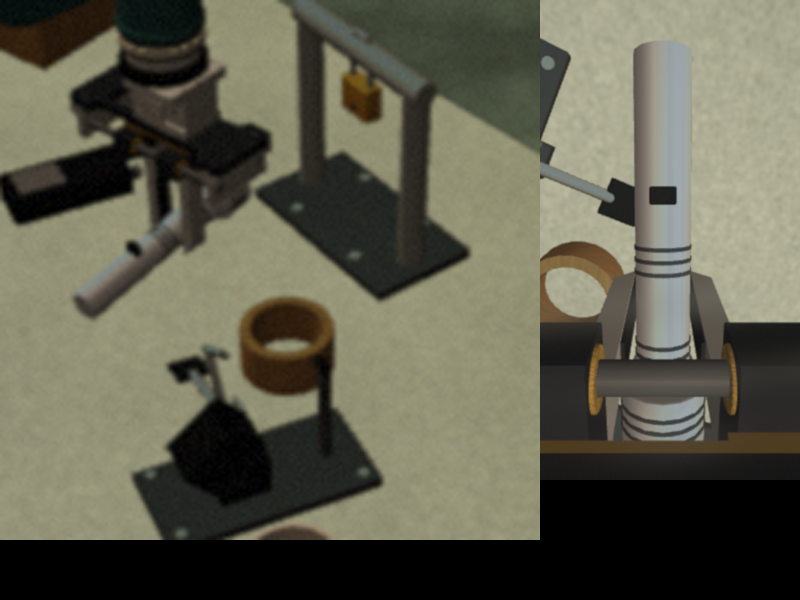

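The side view shows the tail centre about crop (88,300) and the switch at (134,247). The wrist view shows the tail's top edge at full-image (323,44) and the switch at (323,195). I fit the pitch and grip distance to these.

```bash
python3 - <<'E'
from h import *
from scipy.optimize import least_squares
o=robot.get_obs(); s=eyes.snapshot("wrist")
Rm=R.from_euler('xyz',o["ee_rot"]).as_matrix();M=np.linalg.inv(s["mount"])
def pj(X):
    p=M@np.r_[Rm.T@(X-o["tool_pos"]),1]; return np.array([p[0]/p[2]*s["fx"]+s["cx"],p[1]/p[2]*s["fy"]+s["cy"]])
def model(v):
    p,d,yw,dz=v; c,q=np.cos(yw),np.sin(yw);a=np.array([np.cos(p)*c,np.cos(p)*q,np.sin(p)]);n=np.array([-np.sin(p)*c,-np.sin(p)*q,np.cos(p)])
    g=o["tool_pos"]+[0,0,.005+dz]; return a,n,g-d*a,g
def res(v):
    a,n,t,g=model(v); sw=t+.066*a+.023*n
    return np.r_[pj(sw)-[323,195],pj(t+.0135*n)-[323,44],proj("side",t)-[210+88/3,130+300/3],proj("side",sw)-[210+134/3,130+247/3],(v[3])/.003]
f=least_squares(res,[.1,.12,.145,0]); print(np.degrees(f.x[[0,2]]),f.x[1],f.x[3],f.fun.round(1))
a,n,t,g=model(f.x); L=np.array([.803,.128,.162]); y=np.cross(n,a)
print("lock in grip frame",(L-g)@a,(L-g)@y,(L-g)@n,"tail",t)
print("pad z check", [ (round(q["conf"],2),np.round(q["box"]).tolist()) for q in finder.silhouettes(eyes.snapshot("side"),"catch_pad")[:2]])
E
```

```text
[9.97858144 8.19927041] 0.11742742080887777 -0.001719057426773322 [-0.3  0.2  0.   0.  -1.2  1.9 -0.8 -2.1 -0.6]
lock in grip frame 0.25348329019033333 0.0012217791642958609 -0.040668018302220096 tail [0.43463361 0.07368798 0.1377814 ]
pad z check [(0.71, [275.0, 254.0, 24.0, 21.0])]
```

The pitch is about 10°, inside the limit of 12.7° but marginal. There is time, so I press the tail once more on clear table at (0.50, 0.20) and then move more gently.

Call:
{"method": "play_rows", "body": {
  "rows": [
    {"linear": [0.77, 2.9, 0], "spin": 0},
    {"linear": [0.77, 2.9, 0], "spin": 0},
    {"linear": [0.77, 2.9, 0], "spin": 0},
    {"linear": [0.77, 2.9, 0], "spin": 0},
    {"linear": [0, 0, 2], "spin": 0},
    {"linear": [0, 0, 2.5], "spin": 0},
    {"linear": [0, 0, 2.5], "spin": 0},
    {"linear": [0, 0, 2], "spin": 0},
    {"linear": [0, 0, 1.5], "spin": 0},
    {"linear": [0, 0, 1], "spin": 0},
    {"linear": [0, 0, 0], "spin": 0},
    {"linear": [0, 0, 0], "spin": 0}
  ]
}}

```text
time: 17.52
tool_pos: [0.5021, 0.2006, 0.04]
ee_rot: [3.141, 0.001, -2.997]
wrist_force: [0.1, 0.1, -3.0]
width: 0.0265
```

Call:
{"method": "play_rows", "body": {
  "rows": [
    {"linear": [0, 0, 0.4], "spin": 0},
    {"linear": [0, 0, 0.4], "spin": 0},
    {"linear": [0, 0, 0.4], "spin": 0},
    {"linear": [0, 0, 0.3], "spin": 0},
    {"linear": [0, 0, 0], "spin": 0},
    {"linear": [0, 0, 0], "spin": 0}
  ]
}}

```text
time: 18.02
tool_pos: [0.5018, 0.2005, 0.0246]
ee_rot: [3.142, -0.0, -2.997]
wrist_force: [0.5, -1.5, -2.6]
width: 0.027
```

Call:
{"method": "play_rows", "body": {
  "rows": [
    {"linear": [0, 0, 0.3], "spin": 0},
    {"linear": [0, 0, 0.25], "spin": 0},
    {"linear": [0, 0, 0.25], "spin": 0},
    {"linear": [0, 0, 0], "spin": 0},
    {"linear": [0, 0, 0], "spin": 0}
  ]
}}

```text
time: 18.43
tool_pos: [0.5028, 0.2007, 0.0174]
ee_rot: [3.141, 0.003, -2.997]
wrist_force: [1.7, -0.9, 2.0]
width: 0.0271
```

```bash
python3 - <<'E'
from h import *
o=robot.get_obs(); print(o["time"],o["tool_pos"],o["wrist_force"],o["wrist_torque"])
w=eyes.snapshot("wrist");t=eyes.snapshot("side"); b=t["frame"][170:310,170:310,::-1]
out=np.zeros((560,800,3),np.uint8);out[:,:560]=cv2.resize(b,(560,560),interpolation=cv2.INTER_CUBIC)
out[:480,560:]=w["frame"][:,200:440,::-1]
cv2.imwrite("pics/s8.png",out)
E
```

```text
18.4333 [0.50277048 0.20074276 0.01742046] [ 1.72337445 -0.9411303   1.98770561] [ 0.0401971  -0.13128947  0.0577481 ]
```

View pics/s8.png

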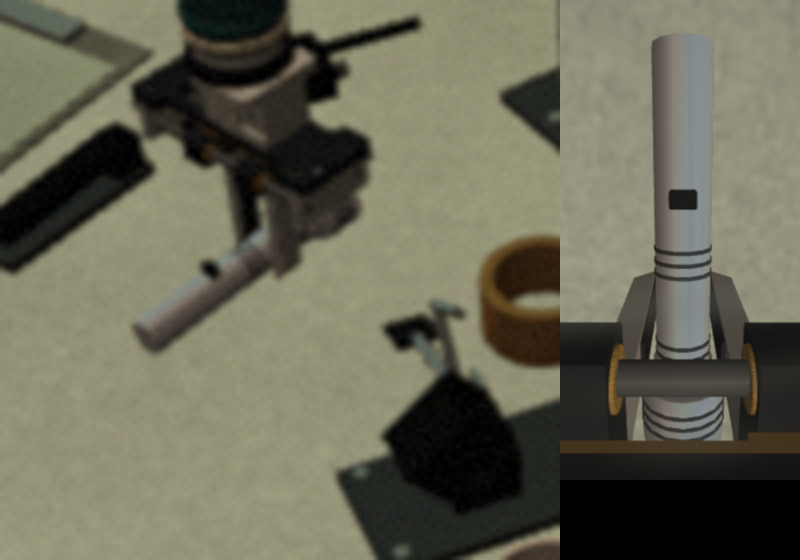

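Tail contact is firm (about 5 N), and the wrist view shows the tail edge risen to row 37 and the switch at row 199. I lift and return gently.

Call:
{"method": "play_rows", "body": {
  "rows": [
    {"linear": [0, 0, -0.6], "spin": 0},
    {"linear": [0, 0, -1.2], "spin": 0},
    {"linear": [0, 0, -1.2], "spin": 0},
    {"linear": [0, 0, -1.2], "spin": 0},
    {"linear": [0, 0, -1.2], "spin": 0},
    {"linear": [0, 0, -1.2], "spin": 0},
    {"linear": [0, 0, -1.2], "spin": 0},
    {"linear": [0, 0, -1.2], "spin": 0},
    {"linear": [0, 0, -1.2], "spin": 0},
    {"linear": [0, 0, -1.2], "spin": 0},
    {"linear": [0, 0, -0.6], "spin": 0},
    {"linear": [0, 0, -0.3], "spin": 0}
  ]
}}

```text
time: 19.53
tool_pos: [0.5024, 0.2007, 0.1413]
ee_rot: [3.141, 0.003, -2.997]
wrist_force: [0.0, -0.2, -3.3]
width: 0.0278
```

Call:
{"method": "play_rows", "body": {
  "rows": [
    {"linear": [-0.2, -0.7, 0], "spin": 0},
    {"linear": [-0.3, -1.2, 0], "spin": 0},
    {"linear": [-0.3, -1.2, 0], "spin": 0},
    {"linear": [-0.3, -1.2, 0], "spin": 0},
    {"linear": [-0.3, -1.2, 0], "spin": 0},
    {"linear": [-0.3, -1.2, 0], "spin": 0},
    {"linear": [-0.3, -1.2, 0], "spin": 0},
    {"linear": [-0.3, -1.2, 0], "spin": 0},
    {"linear": [-0.3, -1.2, 0], "spin": 0},
    {"linear": [-0.3, -0.8, 0], "spin": 0},
    {"linear": [-0.2, -0.5, 0], "spin": 0},
    {"linear": [0, 0, 0], "spin": 0}
  ]
}}

```text
time: 20.53
tool_pos: [0.5498, 0.0891, 0.1395]
ee_rot: [-3.141, 0.0, -2.998]
wrist_force: [0.2, -0.3, -3.5]
width: 0.0275
```

```bash
python3 - <<'E'
from h import *
o=robot.get_obs(); print(o["time"],o["tool_pos"],np.degrees(o["ee_rot"]),o["wrist_force"],o["wrist_torque"])
w=eyes.snapshot("wrist");t=eyes.snapshot("side"); b=t["frame"][130:310,210:390,::-1]
out=np.zeros((560,800,3),np.uint8);out[:,:560]=cv2.resize(b,(560,560),interpolation=cv2.INTER_CUBIC)
out[:480,560:]=w["frame"][:,200:440,::-1]
cv2.imwrite("pics/s9.png",out)
E
```

```text
20.5333 [0.54976658 0.08909949 0.13945164] [-1.79990673e+02  1.17935192e-02 -1.71781845e+02] [ 0.22129229 -0.2661458  -3.45055945] [ 0.03305086 -0.06454518  0.00138974]
```

View pics/s9.png

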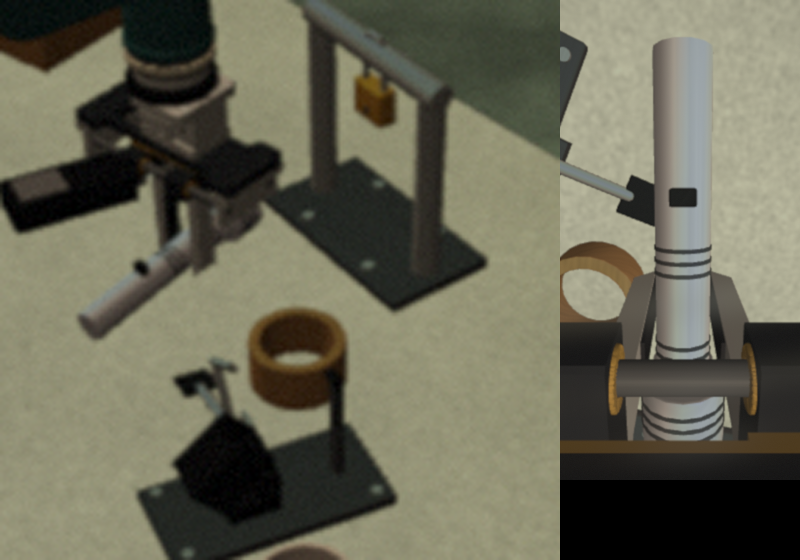

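The side view shows the tail at crop (93,325) and the switch at (140,267), scale 560/180. The wrist view shows the tail's top edge at (323,40) and the switch at (323,197). Nothing is near the torch.

```bash
python3 - <<'E'
from h import *
from scipy.optimize import least_squares
o=robot.get_obs(); s=eyes.snapshot("wrist")
Rm=R.from_euler('xyz',o["ee_rot"]).as_matrix();M=np.linalg.inv(s["mount"])
def pj(X):
    p=M@np.r_[Rm.T@(X-o["tool_pos"]),1]; return np.array([p[0]/p[2]*s["fx"]+s["cx"],p[1]/p[2]*s["fy"]+s["cy"]])
def model(v):
    p,d,yw,dz=v; c,q=np.cos(yw),np.sin(yw);a=np.array([np.cos(p)*c,np.cos(p)*q,np.sin(p)]);n=np.array([-np.sin(p)*c,-np.sin(p)*q,np.cos(p)])
    g=o["tool_pos"]+[0,0,.005+dz]; return a,n,g-d*a,g
k=180/560
def res(v):
    a,n,t,g=model(v); sw=t+.066*a+.023*n
    return np.r_[pj(sw)-[323,197],pj(t+.0135*n)-[323,40],proj("side",t)-[210+93*k,130+325*k],proj("side",sw)-[210+140*k,130+267*k],(v[3])/.003]
f=least_squares(res,[.1,.12,.145,0]); print(np.degrees(f.x[[0,2]]),f.x[1],f.x[3],f.fun.round(1))
a,n,t,g=model(f.x); L=np.array([.803,.128,.162]); y=np.cross(n,a)
print("lock in grip frame",(L-g)@a,(L-g)@y,(L-g)@n,"tail",t)
tp=eyes.snapshot("top")
for q in ["mug","jar","tape","stapler","radio","spare_lock"]: print(q,[(round(r["conf"],2),np.round(r["box"]).tolist()) for r in finder.silhouettes(tp,q)[:1]])
E
```

```text
[7.68237412 8.21672025] 0.1175283178291529 -0.0018732669535290872 [-0.3 -0.1 -0.1  0.2 -1.6  0.7 -0.6 -1.7 -0.6]
lock in grip frame 0.25694111595565106 0.0009522885750977844 -0.015035793149059347 tail [0.43384798 0.07373225 0.12684127]
mug [(0.64, [384.0, 331.0, 51.0, 38.0])]
jar [(0.72, [462.0, 310.0, 30.0, 25.0])]
tape [(0.94, [291.0, 246.0, 37.0, 38.0])]
stapler [(0.7, [154.0, 326.0, 29.0, 57.0])]
radio [(0.78, [146.0, 234.0, 42.0, 87.0])]
spare_lock [(0.55, [476.0, 257.0, 20.0, 30.0])]
```

Call:
{"method": "play_rows", "body": {
  "rows": [
    {"linear": [0, 0, 0], "spin": 0},
    {"linear": [0, 0, 0], "spin": 0},
    {"linear": [0, 0, 0], "spin": 0},
    {"linear": [0, 0, 0], "spin": 0},
    {"linear": [0, 0, 0], "spin": 0},
    {"linear": [0, 0, 0], "spin": 0}
  ]
}}

```text
time: 21.53
tool_pos: [0.5492, 0.0902, 0.1395]
ee_rot: [3.141, 0.0, -2.997]
wrist_force: [0.3, -0.3, -2.4]
width: 0.0273
```

```bash
python3 -c "
from bench import robot
print(robot.get_obs()['tool_pos'],robot.close_job())"
```

```text
the job is handed in; nothing more can be done
[0.54915689 0.09019911 0.13950186] None
```

The job is handed in at about 21.5 s. The torch is held raised in the gripper with its beam on the padlock, and the lever is down by itself. `robot.close_job()` gives no verdict, so I only have my own checks.

- **What I did:** I pressed the lever until it snapped down, gripped the torch's bare barrel and drew it out along its axis. The moves allow no tilting, so I levelled the torch by pressing its tail on clear table until it pivoted between the pads. I did this twice, because the first press left it about 10° up. I then raised it and aimed it at the padlock.
- **Level:** the last camera fit puts the beam about 8° above level, against a limit of 12°. The contact height at the second press suggested 4 to 5°, so the two disagree by about 3°. Both are within the limit.
- **Aim:** by the same fit, the padlock is 257 mm ahead of the grip point, 1 mm to the side and 15 mm below the beam line. The sideways and vertical limits are 50 mm.
- **Height and grip:** the grip point is about 143 mm and the tail about 127 mm above the table. The gripper is closed on the barrel at 27 mm.
- **Lever and bystanders:** the last picture shows the lever still down. The bystanders were within about 3 pixels of their starting places in the top view.

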